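# Woodturner's row, last turned first

## Robot

A 7-joint arm with a two-finger parallel gripper is mounted at the origin on the work surface. World frame = base frame: x ahead of the robot, y to its left, z up, the work surface at z = 0. Lengths are in m, angles in rad, forces in N, time in s.
With the tool pointing down it reaches from about 0.4 to 0.875 m from the base axis. Payload 19.3 kg.
Tool frame: the origin (TCP) lies at the very end of the fingers, on their centre line; the grasp point (between the pads) lies 19 mm behind it; z points along the fingers, y is the line along which they close (so a half turn about z gives the same grasp; the last joint's range is limited). The gripper opens to 85 mm and grips with 20 to 120 N. Pads are 22 mm wide; open, the fingers measure 114 mm over their backs; the gripper's body (76 mm by 85 mm) begins 54 mm behind the grasp point. The pads swing forward as they close: fully open they stand 13 mm farther back than shut.
Start: joints at [-1.409, 0.521, -0.036, 1.599, 0.021, 1.021, -0.113], TCP at [0.144, 0.608, 0.231] pointing down, gripper open.
Joint ranges: [-2.91, 2.91], [-0.3, 2.13], [-1.5, 1.42], [0.17, 2.43], [-1.26, 4.41], [0.16, 1.93], [-2.52, 2.52]. Speed limits (rad/s): [1.89, 1.89, 2.39, 2.39, 3.01, 3.01, 3.01].

## Interface

Orientations are given as [roll, pitch, yaw] about the fixed x, y, z axes, in that order (R = Rz(yaw) Ry(pitch) Rx(roll)).
In Python, from workcell import bot gives the robot as it stands.
- The arm moves only by the shell command python3 -m crank 'ROWS' [FORCE]. ROWS is a JSON object of lists of equal length, an entry for each row: "travel": the shift along the world's x, y, z in cm, a list of three; "turn": the turn, a rotation vector about the world's x, y, z in degrees, a list of three; "gripper": the closure, from 0 (fully open) to 1 (shut). A call has exactly 5 rows; each row is the pose to reach, as a shift and turn from the pose commanded when the call began; what a row does not reach only later rows make up. A row lasts 1/10 s, in which the tool goes at most 50 mm and 8.59 degrees, less where a joint would pass 70% of its speed; a pose out of reach is approached as far as the arm can. A call with a gripper value outside its range is refused whole. The fingers move at their own pace and stop on an object; FORCE is the grip in N (left out, the last holds). Time passes only in rows, so rows that repeat a pose let the fingers close, or fill a call up. It gives the time, the measured TCP pose, the force, the opening and the grip force at its end, in the units of the state.
- bot.observe(): the state, without advancing time (a new reading comes with each control period).
- bot.grab_frame(name): name is "scene" or "top" or "wrist"; returns a dict with "pixels" (480x640x3 uint8, red, green, blue), "fx", "fy", "cx", "cy" (pixels), "extrinsics" (4x4, takes a point from world to camera coordinates). Camera axes: x right, y down, z forward; pixel columns grow to the right and rows downward; lengths in m; the calibration is good to about 2 mm. A picture is of the moment at which its call begins. There is no depth.
- bot.job_done(): hands the job in; it is judged then, once.
The state is a dict: "clock": time; "qpos": joint angles; "qd": joint speeds; "joint_efforts": joint torques, N m; "position": TCP position; "tool_rot": TCP orientation; "force": force on the tool from outside, world axes, zero at the start; "moment": the same for the moment, N m; "grip_width": finger opening in m; "finger_force": force on a finger pad.
Only numpy, scipy, OpenCV 4.12 (cv2) and the standard library are available. Lean on these libraries where they do the work, as an engineer would, in place of code of your own. Each camera call takes 0.05 s, during which the arm holds its last target. There are 200 camera calls.

## Task

The four turned wooden pieces stand on the grey tray in the order they were turned. Move them one by one into the cells of the empty dark rack in reverse order, so that the piece leftmost on the tray ends in the rightmost cell and so on (left and right as the robot sees them, facing its bench). Each must stand upright on the floor of its own cell; do not tip any piece over on the way.

Things in the scene. Friction and masses are not known exactly. Their poses are not given: they have to be found in the camera images.
- bottle: Pale bare turned wood, about 60 g, round about its upright axis; origin at the centre of its underside, z up. Small bottle shape, 76 mm tall: straight cylindrical body 46 mm in diameter from 4 to 42 mm height, then a shoulder, a thin neck (20 mm) and a lip (28 mm).
- ball: Pale bare turned wood, about 65 g, round about its upright axis; origin at the centre of its underside, z up. Ball on a small foot, 58 mm tall: widest 53 mm in diameter at 32 mm height, foot 34 mm in diameter.
- spool: Pale bare turned wood, about 55 g, round about its upright axis; origin at the centre of its underside, z up. Spool, 58 mm tall: two flanges 48 mm in diameter (0 to 10 mm and 38 to 58 mm height), waist 30 mm in diameter between, a small dark bore mark on its flat top.
- post: Pale bare turned wood, about 50 g, round about its upright axis; origin at the centre of its underside, z up. Round post on a disc foot, 72 mm tall: foot 50 mm in diameter and 16 mm high, above it (20 to 68 mm) a plain stem 28 mm in diameter.
- rack: Empty fixed dark-wood rack, 90 (x) by 330 mm (y). Origin: centre of its underside, on the bench. Four open square cells in a row, centres at y = +120, +40, -40, -120 mm, x = 0, inside 70 by 70 mm; cell floors at 36 mm height, lips round them 10 mm wide, 6 mm high (top 42 mm). Its +y end is the left end for the robot (turned at most 0.25 rad from world axes)
- tray: Fixed grey tray that holds the pieces, 90 (x) by 338 mm (y), 12 mm thick, a 20 mm high cleat at each end. Origin: centre of its underside, on the bench. Four pads in a row at y = +120, +40, -40, -120 mm, x = 0. Its +y end is the left end for the robot (turned at most 0.25 rad). Tray and rack lie side by side, either one on the left
- pad_bottle: Fixed plain plywood pad, 60 by 60 by 8 mm, lying on the tray (top face 20 mm above the bench); the bottle stands on it at the start, within 4 mm of its centre. Origin at the centre of its underside, axes parallel to the tray's. The four pads look alike.
- pad_ball: Fixed plain plywood pad, 60 by 60 by 8 mm, lying on the tray (top face 20 mm above the bench); the ball stands on it at the start, within 4 mm of its centre. Origin at the centre of its underside, axes parallel to the tray's. The four pads look alike.
- pad_spool: Fixed plain plywood pad, 60 by 60 by 8 mm, lying on the tray (top face 20 mm above the bench); the spool stands on it at the start, within 4 mm of its centre. Origin at the centre of its underside, axes parallel to the tray's. The four pads look alike.
- pad_post: Fixed plain plywood pad, 60 by 60 by 8 mm, lying on the tray (top face 20 mm above the bench); the post stands on it at the start, within 4 mm of its centre. Origin at the centre of its underside, axes parallel to the tray's. The four pads look alike.

How it is judged:
At the end, for the whole second after the job is handed in: Every piece stands at rest on the floor of a rack cell (origin within 20 mm of the cell's centre along each rack axis and 4 mm of the floor's height), upright within 0.1 rad. The order is reversed: a piece whose pad lies at +y on the tray stands in the cell at -y of the same size on the rack (x of bottle in the frame of rack between -0.02 and 0.02 m and z of bottle in the frame of rack between 0.032 and 0.04 m and angle between each of bottle, ball, spool, post's own z axis and vertical below 0.1 rad and linear speed of each of bottle, ball, spool, post below 0.02 m/s and angular speed of each of bottle, ball, spool, post below 0.3 rad/s and ((y of pad_bottle in the frame of tray between 0.1 and 0.14 m and y of bottle in the frame of rack between -0.14 and -0.1 m) or (y of pad_bottle in the frame of tray between 0.02 and 0.06 m and y of bottle in the frame of rack between -0.06 and -0.02 m) or (y of pad_bottle in the frame of tray between -0.06 and -0.02 m and y of bottle in the frame of rack between 0.02 and 0.06 m) or (y of pad_bottle in the frame of tray between -0.14 and -0.1 m and y of bottle in the frame of rack between 0.1 and 0.14 m)) and x of ball in the frame of rack between -0.02 and 0.02 m and z of ball in the frame of rack between 0.032 and 0.04 m and ((y of pad_ball in the frame of tray between 0.1 and 0.14 m and y of ball in the frame of rack between -0.14 and -0.1 m) or (y of pad_ball in the frame of tray between 0.02 and 0.06 m and y of ball in the frame of rack between -0.06 and -0.02 m) or (y of pad_ball in the frame of tray between -0.06 and -0.02 m and y of ball in the frame of rack between 0.02 and 0.06 m) or (y of pad_ball in the frame of tray between -0.14 and -0.1 m and y of ball in the frame of rack between 0.1 and 0.14 m)) and x of spool in the frame of rack between -0.02 and 0.02 m and z of spool in the frame of rack between 0.032 and 0.04 m and ((y of pad_spool in the frame of tray between 0.1 and 0.14 m and y of spool in the frame of rack between -0.14 and -0.1 m) or (y of pad_spool in the frame of tray between 0.02 and 0.06 m and y of spool in the frame of rack between -0.06 and -0.02 m) or (y of pad_spool in the frame of tray between -0.06 and -0.02 m and y of spool in the frame of rack between 0.02 and 0.06 m) or (y of pad_spool in the frame of tray between -0.14 and -0.1 m and y of spool in the frame of rack between 0.1 and 0.14 m)) and x of post in the frame of rack between -0.02 and 0.02 m and z of post in the frame of rack between 0.032 and 0.04 m and ((y of pad_post in the frame of tray between 0.1 and 0.14 m and y of post in the frame of rack between -0.14 and -0.1 m) or (y of pad_post in the frame of tray between 0.02 and 0.06 m and y of post in the frame of rack between -0.06 and -0.02 m) or (y of pad_post in the frame of tray between -0.06 and -0.02 m and y of post in the frame of rack between 0.02 and 0.06 m) or (y of pad_post in the frame of tray between -0.14 and -0.1 m and y of post in the frame of rack between 0.1 and 0.14 m))); the robot touches nothing.
It fails at once if a turned piece is tipped over (more than 0.7 rad from upright) (angle between any of bottle, ball, spool, post's own z axis and vertical above 0.7 rad).
It also fails if it takes over 96 s, if anything falls off the work surface, if the arm or the gripper's body presses on something with over 40 N, if the wrist force passes 120 N, or if a joint passes its speed limit or range.

## Working session

There is one attempt and no reset: what is moved stays moved. The work goes in short steps, Python scripts to look and compute and a shell command to move; the robot and the scene stay as the last step left them, time stands still between calls to the robot, and variables do not carry over. Pictures are saved under pics/ and viewed, at most 15 in all, crops included, and the job is handed in when it is done.

```bash
ls; mkdir -p pics; python3 - <<'E'
from workcell import bot
import cv2,numpy as np
s=bot.observe();print({k:np.round(v,3) for k,v in s.items()})
for n in("top","scene"):
    f=bot.grab_frame(n);cv2.imwrite(f"pics/{n}0.png",f["pixels"][:,:,::-1]);np.savez(f"pics/{n}0.npz",**f)
    print(n,f["fx"],f["cx"],f["cy"],np.round(f["extrinsics"],3).tolist())
E
```

```text
pics
{'clock': np.float64(0.0), 'qpos': array([-1.409,  0.522, -0.036,  1.6  ,  0.021,  1.021, -0.113]), 'qd': array([-0.001,  0.001, -0.001,  0.   , -0.001,  0.001, -0.001]), 'joint_efforts': array([ 1.0000e-03, -9.2712e+01,  1.9810e+00, -3.6994e+01,  1.8000e-02,
        8.0000e-03, -0.0000e+00]), 'position': array([0.144, 0.608, 0.231]), 'tool_rot': array([-3.14,  0.  ,  2.91]), 'force': array([ 0.301,  0.347, -0.297]), 'moment': array([-0.009, -0.001, -0.04 ]), 'finger_force': np.float64(0.0), 'grip_width': np.float64(0.085)}
top 574.9837712772649 324.72958363187297 244.20699375037404 [[0.026, -1.0, 0.004, -0.021], [-0.992, -0.026, -0.123, 0.498], [0.123, -0.001, -0.992, 1.233], [0.0, 0.0, 0.0, 1.0]]
scene 614.4258510833715 325.42088864964995 241.2208365783838 [[-0.427, 0.904, 0.009, 0.224], [0.685, 0.33, -0.649, -0.325], [-0.59, -0.271, -0.761, 1.416], [0.0, 0.0, 0.0, 1.0]]
```

View pics/top0.png

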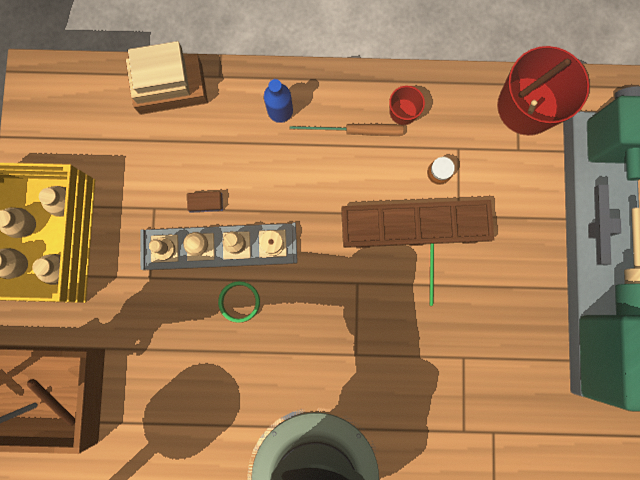

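View pics/scene0.png

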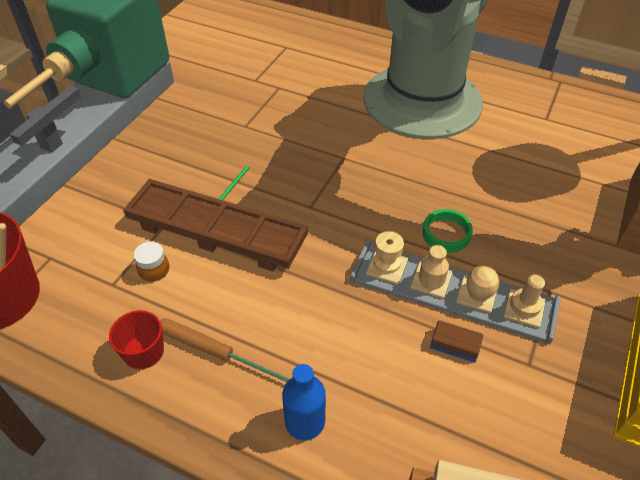

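The top view shows post (162,245), ball (196,243), bottle (234,242) and spool (272,241) from left to right on the tray. The rack is to the right at (418,222) and is empty. I'll zoom in on both.

```bash
python3 - <<'E'
import cv2,numpy as np
t=cv2.imread("pics/top0.png");s=cv2.imread("pics/scene0.png")
def z(i,x,y,w,h,k):return cv2.resize(i[y:y+h,x:x+w],None,fx=k,fy=k,interpolation=cv2.INTER_CUBIC)
cv2.imwrite("pics/tz.png",np.vstack([z(t,140,215,160,60,5),z(t,340,192,160,60,5)]))
cv2.imwrite("pics/sz.png",np.vstack([z(s,350,225,215,120,3.7)]))
# rack mask
for n,i in(("top",t),("scene",s)):
    h=cv2.cvtColor(i,cv2.COLOR_BGR2HSV)
    b,g,r=[i[...,k].astype(int) for k in range(3)]
    m=((r<135)&(r-b>25)&(g<r*.72)).astype(np.uint8)
    m=cv2.morphologyEx(m,cv2.MORPH_CLOSE,np.ones((5,5)))
    c,_=cv2.findContours(m,cv2.RETR_EXTERNAL,cv2.CHAIN_APPROX_NONE)
    for q in c:
        if 2000<cv2.contourArea(q)<12000:print(n,cv2.boundingRect(q),cv2.contourArea(q),cv2.approxPolyDP(cv2.convexHull(q),4,True)[:,0].tolist())
for p in((350,200),(375,225),(420,222),(300,232),(280,170)):print(p,t[p[1],p[0]])
E
```

```text
top (0, 379, 76, 69) 2643.5 [[28, 380], [50, 386], [75, 412], [72, 447], [0, 445], [0, 423]]
top (20, 153, 119, 149) 4573.5 [[28, 154], [125, 156], [138, 277], [86, 301], [20, 161]]
top (480, 48, 112, 103) 5776.5 [[578, 59], [588, 75], [591, 110], [531, 150], [505, 150], [480, 83], [540, 48]]
scene (560, 297, 80, 183) 8330.0 [[636, 297], [639, 479], [618, 479], [560, 452], [567, 380], [592, 307]]
scene (0, 214, 303, 266) 8154.0 [[0, 214], [281, 383], [302, 441], [300, 479], [0, 335]]
scene (446, 163, 194, 133) 9474.0 [[639, 163], [639, 274], [550, 295], [449, 264], [447, 254], [473, 235]]
scene (472, 139, 168, 63) 5277.5 [[639, 139], [639, 146], [568, 191], [527, 201], [499, 198], [473, 175], [480, 155], [510, 146]]
scene (476, 0, 84, 48) 2816.5 [[559, 0], [544, 47], [476, 30], [487, 0]]
(350, 200) [101 158 222]
(375, 225) [ 47  76 122]
(420, 222) [36 57 83]
(300, 232) [ 56  84 118]
(280, 170) [107 165 227]
```

View pics/tz.png

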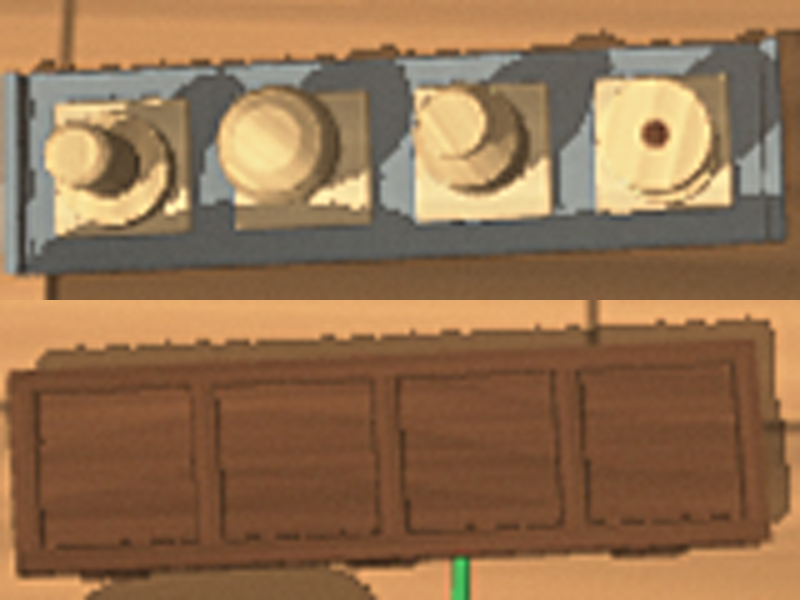

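View pics/sz.png

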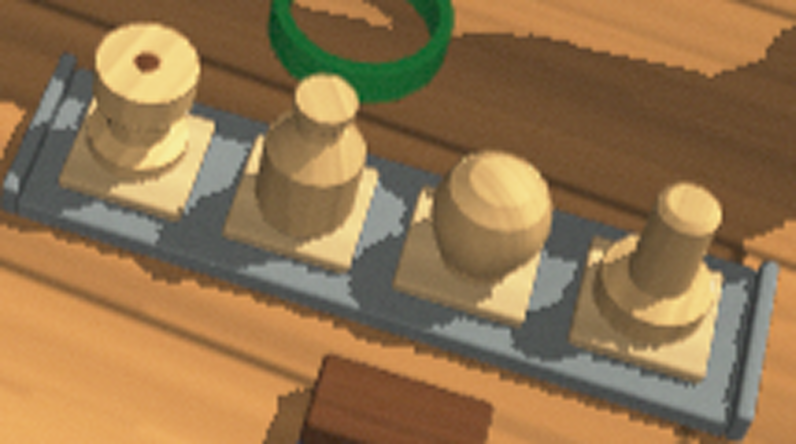

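The top crop (5x) shows the post top at (77,151), ball disc at (277,143), bottle lip at (455,122) and spool bore at (656,133). The rack's top corners are (10,72), (752,40), (771,243) and (20,277) in its half of the crop. In the scene crop (3.7x) the spool bore is at (147,62), bottle lip at (327,98), ball at (492,213) and post top at (690,208).

```bash
cat > h.py <<'E'
import cv2,numpy as np
def load(n):
    f=np.load(f"pics/{n}.npz");return {k:f[k] for k in f}
def K(f):return np.array([[f["fx"],0,f["cx"]],[0,f["fy"],f["cy"]],[0,0,1.]])
def tri(f,g,p,q):
    X=cv2.triangulatePoints(K(f)@f["extrinsics"][:3],K(g)@g["extrinsics"][:3],np.float64(p).T,np.float64(q).T);return (X[:3]/X[3]).T
def proj(f,X):
    X=np.c_[np.atleast_2d(X),np.ones(len(np.atleast_2d(X)))]@(K(f)@f["extrinsics"][:3]).T;return X[:,:2]/X[:,2:]
def ray(f,p,z):
    R=f["extrinsics"][:3,:3];t=f["extrinsics"][:3,3];p=np.atleast_2d(np.float64(p))
    d=np.c_[p,np.ones(len(p))]@np.linalg.inv(K(f)).T@R;c=-R.T@t
    return c+d*((z-c[2])/d[:,2])[:,None]
def uc(p,k,x,y):return (np.float64(p)+.5)/k-.5+[x,y]
E
python3 - <<'E'
from h import *
t=load("top0");s=load("scene0");np.set_printoptions(precision=4,suppress=True)
P=uc([(77,151),(277,143),(455,122),(656,133)],5,140,215);Q=uc([(690,208),(492,213),(327,98),(147,62)],3.7,350,225)
X=tri(t,s,P,Q);print(X,proj(t,X)-P)
print("pads top",ray(t,uc([(122,168),(303,160),(482,152),(662,143)],5,140,215),.02))
r=uc([(10,72),(752,40),(771,243),(20,277)],5,340,192);print("rack",ray(t,r,.042),ray(t,r,.042).mean(0))
s=cv2.imread("pics/scene0.png");cv2.imwrite("pics/rz.png",cv2.resize(s[175:280,115:315],None,fx=4,fy=4,interpolation=cv2.INTER_CUBIC))
E
```

```text
[[0.4811 0.3474 0.0881]
 [0.4911 0.2714 0.0523]
 [0.4965 0.1887 0.0953]
 [0.4965 0.1059 0.0775]] [[-0.0861  0.0141]
 [ 0.2001 -0.0427]
 [-0.1586  0.0403]
 [ 0.0683 -0.0207]]
pads top [[0.482  0.347  0.02  ]
 [0.4876 0.2672 0.02  ]
 [0.4932 0.1882 0.02  ]
 [0.4993 0.1087 0.02  ]]
rack [[ 0.5829 -0.0431  0.042 ]
 [ 0.6058 -0.3695  0.042 ]
 [ 0.5158 -0.3769  0.042 ]
 [ 0.4923 -0.0495  0.042 ]] [ 0.5492 -0.2097  0.042 ]
```

View pics/rz.png

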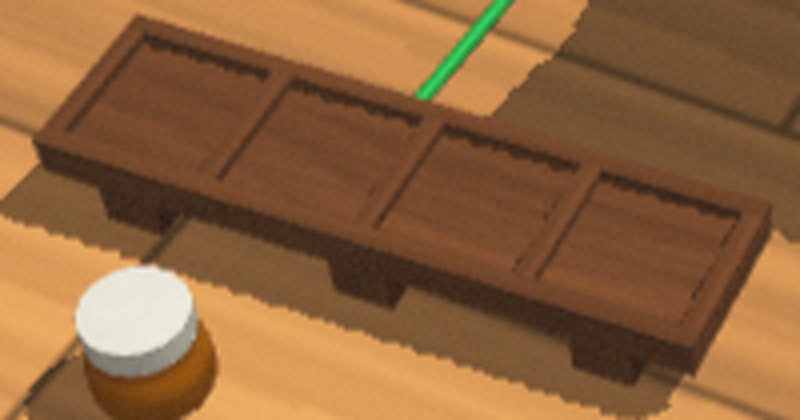

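The rack's top corners in this crop are (138,17), (37,143), (695,350) and (770,207). I'll triangulate them, then plan the cells and the headings.

```bash
python3 - <<'E'
from h import *
t=load("top0");s=load("scene0");np.set_printoptions(precision=4,suppress=True)
r=uc([(10,72),(752,40),(771,243),(20,277)],5,340,192)
q=uc([(695,350),(37,143),(138,17),(770,207)],4,115,175)
X=tri(t,s,r,q);c=X.mean(0);print(X,c)
y=X[0]+X[3]-X[1]-X[2];y=y[:2]/np.hypot(*y[:2]);print("yaw",np.degrees(np.arctan2(-y[0],y[1])),"len",np.linalg.norm(X[0]-X[1]),np.linalg.norm(X[1]-X[2]))
for d,n in zip((.12,.04,-.04,-.12),"spool bottle ball post".split()):print(n,c[:2]+d*y,np.hypot(*(c[:2]+d*y)))
from workcell import bot
o=bot.observe();from scipy.spatial.transform import Rotation as R
print(R.from_euler("xyz",o["tool_rot"]).as_matrix())
E
```

```text
[[ 0.5833 -0.0428  0.0387]
 [ 0.6065 -0.3706  0.0389]
 [ 0.5168 -0.3789  0.0377]
 [ 0.4933 -0.0504  0.0363]] [ 0.55   -0.2106  0.0379]
yaw 4.070325670343463 len 0.32860699176762415 0.09014006684345277
spool [ 0.5415 -0.0909] 0.5490536750332766
bottle [ 0.5471 -0.1707] 0.5731692076688204
ball [ 0.5528 -0.2505] 0.606948056403396
post [ 0.5585 -0.3303] 0.6488828443748659
[[-0.9732  0.2298 -0.0001]
 [ 0.2298  0.9732 -0.001 ]
 [-0.0001 -0.001  -1.    ]]
```

Measured heights agree with the text: post 68, ball centre 32, bottle 75 and spool 57 mm above the pads, and the rack top about 38–42 mm. I'll grip across the row, with the tool y at about 4.1°, and go above the post first.

```bash
python3 -m crank '{"travel":[[3.37,-2.6,0],[6.74,-5.2,0],[10.1,-7.8,0],[13.5,-10.4,0],[16.8,-13,0]],"turn":[[0,0,-7.3],[0,0,-14.6],[0,0,-21.8],[0,0,-29],[0,0,-36.3]],"gripper":[0,0,0,0,0]}' 40
python3 -m crank '{"travel":[[3.37,-2.6,0],[6.74,-5.2,0],[10.1,-7.8,0],[13.5,-10.4,0],[16.9,-13.1,0]],"turn":[[0,0,-7.3],[0,0,-14.6],[0,0,-21.8],[0,0,-29],[0,0,-36.3]],"gripper":[0,0,0,0,0]}'
python3 - <<'E'
from h import *
from workcell import bot
o=bot.observe();print(o["clock"],o["position"],o["tool_rot"],o["qpos"])
f=bot.grab_frame("wrist");np.savez("pics/w0.npz",**f);i=f["pixels"][:,:,::-1].copy()
for p in proj(f,[(.4811,.3474,.088),(.4911,.2714,.052),(.4965,.1887,.0953)]):
    cv2.drawMarker(i,tuple(int(v) for v in p),(0,0,255))
print(f["extrinsics"]);cv2.imwrite("pics/w0.png",i)
E
```

```text
clock: 0.6
position: [0.3128, 0.4769, 0.2312]
tool_rot: [-3.141, 0.0, 2.271]
force: [1.1, 1.3, 0.0]
grip_width: 0.0857
finger_force: 0.0
clock: 1.1
position: [0.4816, 0.3461, 0.2312]
tool_rot: [-3.141, 0.0, 1.638]
force: [0.2, 0.4, -0.2]
grip_width: 0.0858
finger_force: 0.0
1.1 [0.48164258 0.34609629 0.2311797 ] [-3.14135321e+00  3.83965923e-05  1.63780562e+00] [-0.95909609  0.49186961  0.33876612  1.70130412 -0.19011378  0.98103316
 -0.48429706]
[[ 9.97735180e-01  6.72640538e-02  2.41064742e-04 -5.04042854e-01]
 [ 6.45067622e-02 -9.57839337e-01  2.79969074e-01  2.64011273e-01]
 [ 1.90627561e-02 -2.79319444e-01 -9.60008989e-01  4.65348620e-01]
 [ 0.00000000e+00  0.00000000e+00  0.00000000e+00  1.00000000e+00]]
```

View pics/w0.png

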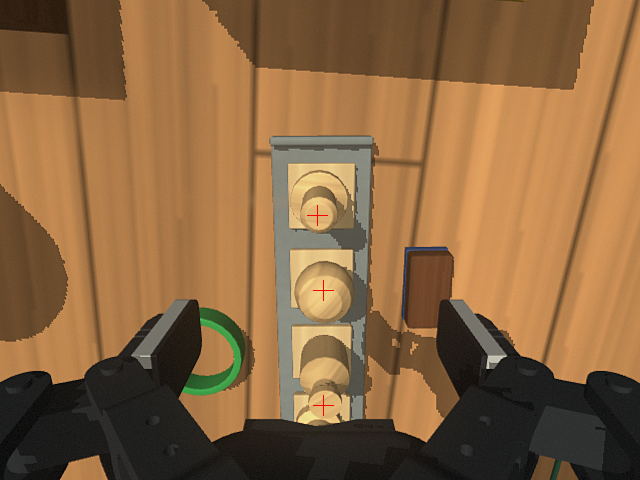

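The wrist view confirms the positions: red markers sit on the post top (318,214), ball (323,290) and bottle lip (323,404). Next I'll descend to the post stem and close.

```bash
python3 -m crank '{"travel":[[0,0.1,-4.5],[0,0.1,-9],[0,0.1,-13.5],[0,0.1,-17.5],[0,0.1,-18.6]],"turn":[[0,0,0],[0,0,0],[0,0,0],[0,0,0],[0,0,0]],"gripper":[0.2,0.2,0.2,0.2,0.2]}' 40
python3 -m crank '{"travel":[[0,0,0],[0,0,0],[0,0,0],[0,0,0],[0,0,0]],"turn":[[0,0,0],[0,0,0],[0,0,0],[0,0,0],[0,0,0]],"gripper":[0.5,0.8,1,1,1]}' 40
python3 -m crank '{"travel":[[0,0,0],[0,0,0],[0,0,0],[0,0,0],[0,0,0]],"turn":[[0,0,0],[0,0,0],[0,0,0],[0,0,0],[0,0,0]],"gripper":[1,1,1,1,1]}' 40
```

```text
clock: 1.65
position: [0.4787, 0.3469, 0.0415]
tool_rot: [-3.137, 0.003, 1.643]
force: [-0.8, 0.4, 0.1]
grip_width: 0.0684
finger_force: 0.0
clock: 2.15
position: [0.4816, 0.349, 0.0475]
tool_rot: [3.139, -0.002, 1.643]
force: [-0.5, -1.5, 6.5]
grip_width: 0.0269
finger_force: 39.0
clock: 2.65
position: [0.4816, 0.349, 0.0475]
tool_rot: [3.139, -0.002, 1.643]
force: [-0.1, -0.8, 5.7]
grip_width: 0.0272
finger_force: 39.0
```

```bash
python3 - <<'E'
from h import *
t=load("top0")
i=cv2.imread("pics/top0.png");b,g,r=[i[...,k].astype(int) for k in range(3)]
m=(g>1.4*r)&(g>1.4*b);m[:280]=0;m[325:]=0;m[:,:210]=0;m[:,265:]=0
v,u=np.nonzero(m);print("ring",ray(t,[(u.mean(),v.min()),((u.min()+u.max())/2,v.max())],.02))
print("block near edge",ray(t,[(205,211)],.03))
E
```

```text
ring [[0.41148989 0.17969939 0.02      ]
 [0.32661145 0.17533534 0.02      ]]
block near edge [[0.56600519 0.2585738  0.03      ]]
```

```bash
python3 -m crank '{"travel":[[0,0,1],[0,0,3.5],[0,0,7],[0,0,10],[0,0,12]],"turn":[[0,0,0],[0,0,0],[0,0,0],[0,0,0],[0,0,0]],"gripper":[1,1,1,1,1]}'
python3 -m crank '{"travel":[[0.3,-2.5,0],[0.8,-7,0],[1.3,-11.5,0],[1.8,-16,0],[2.3,-20.5,0]],"turn":[[0,0,0],[0,0,0],[0,0,0],[0,0,0],[0,0,0]],"gripper":[1,1,1,1,1]}'
python3 -m crank '{"travel":[[0.6,-4.8,0],[1.1,-9.6,0],[1.6,-14.4,0],[2.2,-19.2,0],[2.7,-24,0]],"turn":[[0,0,0],[0,0,0],[0,0,0],[0,0,0],[0,0,0]],"gripper":[1,1,1,1,1]}'
python3 -m crank '{"travel":[[0.5,-4.8,0],[1.1,-9.6,0],[1.7,-14.4,0],[2.3,-19.2,0],[2.7,-23.2,0]],"turn":[[0,0,0],[0,0,0],[0,0,0],[0,0,0],[0,0,0]],"gripper":[1,1,1,1,1]}'
python3 -m crank '{"travel":[[0,0,0],[0,0,-2],[0,0,-5],[0,0,-6],[0,0,-6]],"turn":[[0,0,0],[0,0,0],[0,0,0],[0,0,0],[0,0,0]],"gripper":[1,1,1,1,1]}'
python3 - <<'E'
from h import *
from workcell import bot
for n in("scene","wrist"):
    f=bot.grab_frame(n);np.savez(f"pics/{n}1.npz",**f);cv2.imwrite(f"pics/{n}1.png",f["pixels"][:,:,::-1])
a=cv2.imread("pics/scene1.png")[90:320,60:360];b=cv2.imread("pics/wrist1.png")
cv2.imwrite("pics/c1.png",np.hstack([cv2.resize(a,(400,300)),cv2.resize(b,(400,300))]))
E
```

```text
clock: 3.15
position: [0.4813, 0.3487, 0.1693]
tool_rot: [3.139, -0.002, 1.642]
force: [0.4, 0.6, -0.6]
grip_width: 0.027
finger_force: 39.5
clock: 3.65
position: [0.5038, 0.1417, 0.167]
tool_rot: [3.14, -0.001, 1.643]
force: [1.4, -0.9, -0.2]
grip_width: 0.0272
finger_force: 39.5
clock: 4.15
position: [0.5309, -0.0987, 0.1671]
tool_rot: [3.139, -0.0, 1.643]
force: [1.0, 0.6, 0.1]
grip_width: 0.0271
finger_force: 39.5
clock: 4.65
position: [0.5576, -0.3317, 0.1673]
tool_rot: [3.14, 0.001, 1.642]
force: [0.5, -0.1, -0.5]
grip_width: 0.0273
finger_force: 39.5
clock: 5.15
position: [0.5573, -0.3282, 0.1053]
tool_rot: [-3.14, -0.001, 1.643]
force: [0.3, -0.3, 0.4]
grip_width: 0.027
finger_force: 39.5
```

View pics/c1.png

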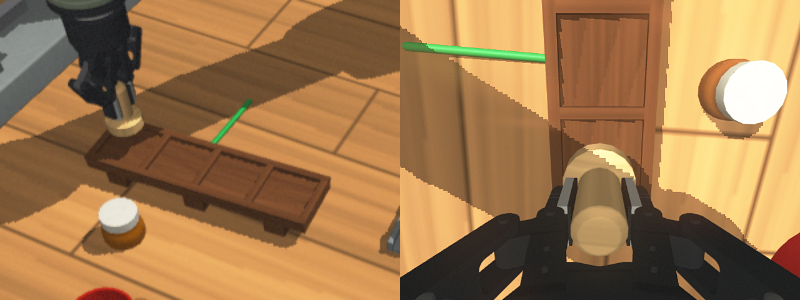

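The post is held upright over the right-end cell. I'll lower it until it touches.

```bash
python3 -m crank '{"travel":[[0,0,-1.5],[0,0,-3],[0,0,-3.6],[0,0,-3.8],[0,0,-3.8]],"turn":[[0,0,0],[0,0,0],[0,0,0],[0,0,0],[0,0,0]],"gripper":[1,1,1,1,1]}'
python3 -m crank '{"travel":[[0,0,-0.1],[0,0,-0.2],[0,0,-0.3],[0,0,-0.4],[0,0,-0.4]],"turn":[[0,0,0],[0,0,0],[0,0,0],[0,0,0],[0,0,0]],"gripper":[1,1,1,1,1]}'
```

```text
clock: 5.75
position: [0.5574, -0.3288, 0.067]
tool_rot: [-3.141, -0.0, 1.643]
force: [-0.6, -0.0, -0.8]
grip_width: 0.027
finger_force: 39.5
clock: 6.25
position: [0.5577, -0.3288, 0.0635]
tool_rot: [3.141, 0.0, 1.643]
force: [-1.3, 0.7, 2.4]
grip_width: 0.027
finger_force: 39.7
```

```bash
python3 -m crank '{"travel":[[0,0,0],[0,0,0],[0,0,0],[0,0,0],[0,0,0.2]],"turn":[[0,0,0],[0,0,0],[0,0,0],[0,0,0],[0,0,0]],"gripper":[0.6,0.4,0.2,0.2,0.2]}'
python3 -m crank '{"travel":[[0,0,2],[0,0,4.5],[0,0,7.5],[0,0,10],[0,0,11]],"turn":[[0,0,0],[0,0,0],[0,0,0],[0,0,0],[0,0,0]],"gripper":[0.2,0.2,0.2,0.2,0.2]}'
python3 - <<'E'
from h import *
from workcell import bot
for n in("scene","wrist"):
    f=bot.grab_frame(n);np.savez(f"pics/{n}2.npz",**f);cv2.imwrite(f"pics/{n}2.png",f["pixels"][:,:,::-1])
a=cv2.imread("pics/scene2.png")[90:320,60:360];b=cv2.imread("pics/wrist2.png")
cv2.imwrite("pics/c2.png",np.hstack([cv2.resize(a,(400,300)),cv2.resize(b,(400,300))]))
E
```

```text
clock: 6.75
position: [0.5574, -0.3286, 0.0651]
tool_rot: [-3.141, -0.0, 1.643]
force: [0.5, -0.1, -0.9]
grip_width: 0.0685
finger_force: 0.0
clock: 7.25
position: [0.5583, -0.3292, 0.1779]
tool_rot: [3.139, 0.001, 1.643]
force: [0.9, -0.2, 0.0]
grip_width: 0.0687
finger_force: 0.0
```

View pics/c2.png

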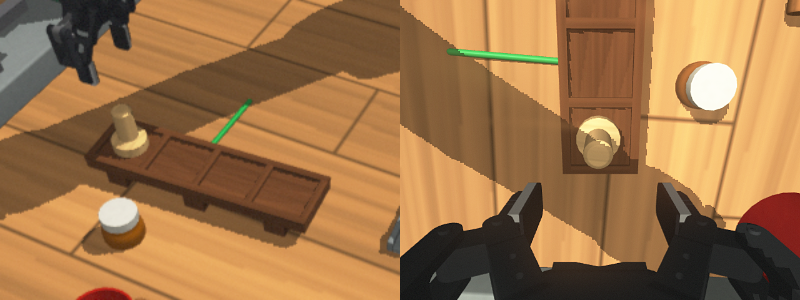

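The post stands in its cell with the fingers clear. Next, the ball.

```bash
python3 -m crank '{"travel":[[-0.3,2.5,0],[-0.7,7,0],[-1.2,11.5,0],[-1.8,16,0],[-2.3,20.5,0]],"turn":[[0,0,0],[0,0,0],[0,0,0],[0,0,0],[0,0,0]],"gripper":[0.1,0.1,0.1,0.1,0.1]}'
python3 -m crank '{"travel":[[-0.5,4.8,0],[-1,9.6,0],[-1.6,14.4,0],[-2.2,19.2,0],[-2.7,24,0]],"turn":[[0,0,0],[0,0,0],[0,0,0],[0,0,0],[0,0,0]],"gripper":[0.1,0.1,0.1,0.1,0.1]}'
python3 -m crank '{"travel":[[-0.5,4.8,0],[-1,9.5,0],[-1.6,13.5,0],[-1.7,15.5,0],[-1.7,15.5,0]],"turn":[[0,0,0],[0,0,0],[0,0,0],[0,0,0],[0,0,0]],"gripper":[0.1,0.1,0.1,0.1,0.1]}'
python3 - <<'E'
from h import *
from workcell import bot
o=bot.observe();print(o["position"])
f=bot.grab_frame("wrist");i=f["pixels"][:,:,::-1].copy();np.savez("pics/w3.npz",**f)
for p in proj(f,[(.4911,.2714,.052),(.4965,.1887,.0953),(.4965,.1059,.0775)]): cv2.drawMarker(i,tuple(int(v) for v in p),(0,0,255))
cv2.imwrite("pics/w3.png",i)
E
```

```text
clock: 7.85
position: [0.5334, -0.1219, 0.174]
tool_rot: [-3.14, -0.0, 1.643]
force: [1.6, 1.0, -0.1]
grip_width: 0.0772
finger_force: 0.0
clock: 8.35
position: [0.5064, 0.1181, 0.1742]
tool_rot: [-3.14, 0.001, 1.643]
force: [1.1, -0.1, -0.3]
grip_width: 0.0769
finger_force: 0.0
clock: 8.85
position: [0.4891, 0.2744, 0.1737]
tool_rot: [-3.14, 0.0, 1.647]
force: [-0.2, -0.4, -0.4]
grip_width: 0.077
finger_force: 0.0
[0.48914219 0.27441216 0.17369787]
```

View pics/w3.png

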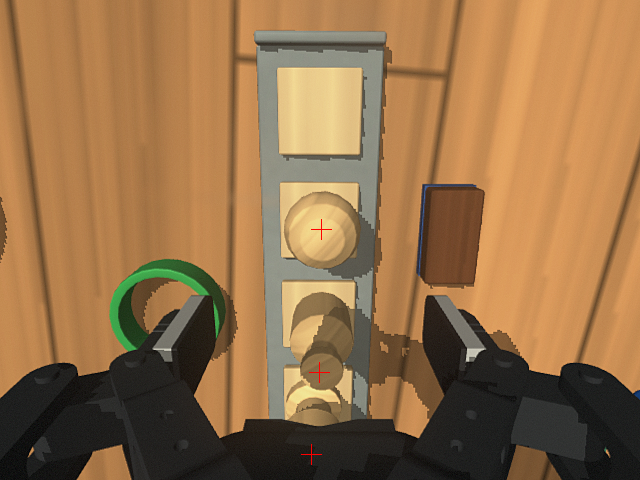

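The markers sit on the ball (321,230) and the bottle lip (320,372). Descending on the ball.

```bash
python3 -m crank '{"travel":[[0.1,0.1,-3],[0.1,0.1,-7],[0.1,0.1,-11],[0.1,0.1,-13.8],[0.1,0.1,-14.7]],"turn":[[0,0,0],[0,0,0],[0,0,0],[0,0,0],[0,0,0]],"gripper":[0.1,0.1,0.1,0.1,0.1]}'
python3 -m crank '{"travel":[[0,0,0],[0,0,0],[0,0,0],[0,0,0],[0,0,0]],"turn":[[0,0,0],[0,0,0],[0,0,0],[0,0,0],[0,0,0]],"gripper":[0.1,0.3,0.5,0.8,1]}' 40
python3 -m crank '{"travel":[[0,0,0],[0,0,0],[0,0,0],[0,0,0],[0,0,0]],"turn":[[0,0,0],[0,0,0],[0,0,0],[0,0,0],[0,0,0]],"gripper":[1,1,1,1,1]}' 40
```

```text
clock: 9.4
position: [0.4903, 0.27, 0.0253]
tool_rot: [-3.138, 0.003, 1.641]
force: [0.3, 0.2, 0.4]
grip_width: 0.0769
finger_force: 0.0
clock: 9.9
position: [0.4924, 0.2725, 0.0301]
tool_rot: [3.14, -0.001, 1.642]
force: [-1.1, -2.4, 10.3]
grip_width: 0.05
finger_force: 40.1
clock: 10.4
position: [0.4924, 0.2725, 0.0301]
tool_rot: [3.14, -0.001, 1.642]
force: [-1.9, -2.9, 9.7]
grip_width: 0.0506
finger_force: 40.1
```

```bash
python3 -m crank '{"travel":[[0,0,0.5],[0,0,2.5],[0,0,6],[0,0,10],[0,0,13]],"turn":[[0,0,0],[0,0,0],[0,0,0],[0,0,0],[0,0,0]],"gripper":[1,1,1,1,1]}'
python3 -m crank '{"travel":[[0.2,-2.5,0],[0.7,-7,0],[1.3,-11.5,0],[1.8,-16,0],[2.3,-20.5,0]],"turn":[[0,0,0],[0,0,0],[0,0,0],[0,0,0],[0,0,0]],"gripper":[1,1,1,1,1]}'
python3 -m crank '{"travel":[[0.5,-4.5,0],[1.1,-9,0],[1.6,-13.5,0],[2.1,-18,0],[2.6,-22,0]],"turn":[[0,0,0],[0,0,0],[0,0,0],[0,0,0],[0,0,0]],"gripper":[1,1,1,1,1]}'
python3 -m crank '{"travel":[[0.4,-3.5,0],[0.8,-7,0],[1.1,-9.8,0],[1.1,-9.8,-1],[1.1,-9.8,-3]],"turn":[[0,0,0],[0,0,0],[0,0,0],[0,0,0],[0,0,0]],"gripper":[1,1,1,1,1]}'
python3 -m crank '{"travel":[[0,0,-2],[0,0,-4],[0,0,-5.5],[0,0,-6,0][0:3],[0,0,-6]],"turn":[[0,0,0],[0,0,0],[0,0,0],[0,0,0],[0,0,0]],"gripper":[1,1,1,1,1]}'
python3 - <<'E'
from h import *
from workcell import bot
o=bot.observe();print(o["position"])
for n in("scene","wrist"):
    f=bot.grab_frame(n);cv2.imwrite(f"pics/{n}4.png",f["pixels"][:,:,::-1])
a=cv2.imread("pics/scene4.png")[90:320,60:360];b=cv2.imread("pics/wrist4.png")
cv2.imwrite("pics/c4.png",np.hstack([cv2.resize(a,(400,300)),cv2.resize(b,(400,300))]))
E
```

```text
clock: 10.9
position: [0.492, 0.2724, 0.1616]
tool_rot: [3.14, -0.001, 1.642]
force: [0.9, 0.5, -0.6]
grip_width: 0.0508
finger_force: 41.9
clock: 11.4
position: [0.5147, 0.0657, 0.1595]
tool_rot: [3.14, -0.001, 1.643]
force: [1.2, -0.0, -0.8]
grip_width: 0.0508
finger_force: 41.9
clock: 11.9
position: [0.5406, -0.1551, 0.1595]
tool_rot: [3.14, 0.0, 1.642]
force: [0.3, 0.2, -0.3]
grip_width: 0.0511
finger_force: 41.9
clock: 12.4
position: [0.5523, -0.2516, 0.1297]
tool_rot: [3.139, 0.001, 1.641]
force: [0.4, 0.7, -0.6]
grip_width: 0.051
finger_force: 41.9
[ 0.55225362 -0.25160011  0.12972334]invalid input: not JSON, or not a number
```

View pics/c4.png

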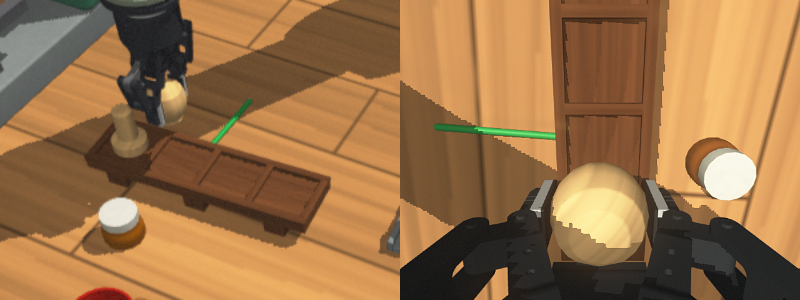

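The ball is held over the second cell from the right. The mistyped call was refused, so nothing moved. Lowering now.

```bash
python3 -m crank '{"travel":[[0,0,-2.5],[0,0,-5],[0,0,-7],[0,0,-7.8],[0,0,-7.9]],"turn":[[0,0,0],[0,0,0],[0,0,0],[0,0,0],[0,0,0]],"gripper":[1,1,1,1,1]}'
python3 -m crank '{"travel":[[0,0,-0.1],[0,0,-0.2],[0,0,-0.3],[0,0,-0.4],[0,0,-0.4]],"turn":[[0,0,0],[0,0,0],[0,0,0],[0,0,0],[0,0,0]],"gripper":[1,1,1,1,1]}'
```

```text
clock: 13.0
position: [0.5516, -0.2503, 0.0495]
tool_rot: [-3.141, -0.0, 1.643]
force: [-0.7, 0.2, -0.7]
grip_width: 0.0508
finger_force: 42.0
clock: 13.5
position: [0.5519, -0.2508, 0.0461]
tool_rot: [3.141, 0.0, 1.643]
force: [-2.7, 0.6, 10.0]
grip_width: 0.0507
finger_force: 42.8
```

```bash
python3 -m crank '{"travel":[[0,0,0],[0,0,0],[0,0,0],[0,0,0],[0,0,0.2]],"turn":[[0,0,0],[0,0,0],[0,0,0],[0,0,0],[0,0,0]],"gripper":[0.35,0.3,0.2,0.1,0.1]}'
python3 -m crank '{"travel":[[0,0,1.5],[0,0,4],[0,0,7.5],[0,0,11],[0,0,13]],"turn":[[0,0,0],[0,0,0],[0,0,0],[0,0,0],[0,0,0]],"gripper":[0.1,0.1,0.1,0.1,0.1]}'
python3 -m crank '{"travel":[[-0.3,2.5,0],[-0.8,7,0],[-1.4,11.5,0],[-2,16,0],[-2.6,20.5,0]],"turn":[[0,0,0],[0,0,0],[0,0,0],[0,0,0],[0,0,0]],"gripper":[0.1,0.1,0.1,0.1,0.1]}'
python3 -m crank '{"travel":[[-0.6,4.8,0],[-1.2,9.6,0],[-1.8,14.4,0],[-2.4,19.2,0],[-2.9,23.4,0]],"turn":[[0,0,0],[0,0,0],[0,0,0],[0,0,0],[0,0,0]],"gripper":[0.1,0.1,0.1,0.1,0.1]}'
python3 - <<'E'
from h import *
from workcell import bot
o=bot.observe();print(o["position"])
for n in("scene","wrist"):
    f=bot.grab_frame(n);i=f["pixels"][:,:,::-1].copy()
    if n=="wrist":
        for p in proj(f,[(.4965,.1887,.0953),(.4965,.1059,.0775)]): cv2.drawMarker(i,tuple(int(v) for v in p),(0,0,255))
    cv2.imwrite(f"pics/{n}5.png",i)
a=cv2.imread("pics/scene5.png")[90:320,60:360];b=cv2.imread("pics/wrist5.png")
cv2.imwrite("pics/c5.png",np.hstack([cv2.resize(a,(400,300)),cv2.resize(b,(400,300))]))
E
```

```text
clock: 14.0
position: [0.5515, -0.2506, 0.0471]
tool_rot: [-3.141, -0.0, 1.643]
force: [0.1, -0.2, 0.0]
grip_width: 0.0769
finger_force: 0.0
clock: 14.5
position: [0.5522, -0.2512, 0.1812]
tool_rot: [3.138, 0.001, 1.642]
force: [-0.1, 0.4, 0.3]
grip_width: 0.0769
finger_force: 0.0
clock: 15.0
position: [0.5252, -0.0442, 0.1785]
tool_rot: [3.14, -0.0, 1.642]
force: [2.1, 0.2, 0.1]
grip_width: 0.0771
finger_force: 0.0
clock: 15.5
position: [0.496, 0.1908, 0.1785]
tool_rot: [3.141, -0.001, 1.643]
force: [0.9, -0.5, -0.5]
grip_width: 0.0768
finger_force: 0.0
[0.49600761 0.19077807 0.17852577]
```

View pics/c5.png

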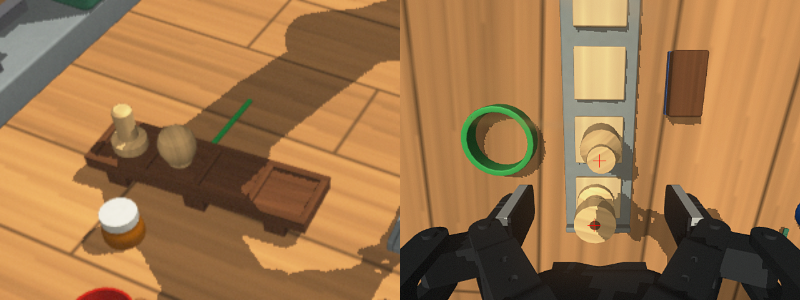

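The ball stands in its cell, and the bottle and spool match their markers. Grasping the bottle.

```bash
python3 -m crank '{"travel":[[0,0,-3],[0,0,-7],[0,0,-11],[0,0,-13.8],[0,0,-14.9]],"turn":[[0,0,0],[0,0,0],[0,0,0],[0,0,0],[0,0,0]],"gripper":[0.1,0.1,0.1,0.1,0.1]}'
python3 -m crank '{"travel":[[0,0,0],[0,0,0],[0,0,0],[0,0,0],[0,0,0]],"turn":[[0,0,0],[0,0,0],[0,0,0],[0,0,0],[0,0,0]],"gripper":[0.1,0.3,0.5,0.8,1]}' 40
python3 -m crank '{"travel":[[0,0,0],[0,0,0],[0,0,0],[0,0,0],[0,0,0]],"turn":[[0,0,0],[0,0,0],[0,0,0],[0,0,0],[0,0,0]],"gripper":[1,1,1,1,1]}' 40
```

```text
clock: 16.1
position: [0.4959, 0.1874, 0.0269]
tool_rot: [-3.139, 0.001, 1.642]
force: [0.6, 0.4, 0.3]
grip_width: 0.0768
finger_force: 0.0
clock: 16.6
position: [0.4974, 0.1886, 0.0301]
tool_rot: [3.139, -0.001, 1.643]
force: [-2.4, -1.1, 15.9]
grip_width: 0.0452
finger_force: 38.6
clock: 17.1
position: [0.4974, 0.1886, 0.0301]
tool_rot: [3.139, -0.001, 1.643]
force: [-2.8, -1.6, 15.5]
grip_width: 0.0445
finger_force: 38.6
```

```bash
python3 -m crank '{"travel":[[0,0,0.5],[0,0,2.5],[0,0,6],[0,0,10],[0,0,13]],"turn":[[0,0,0],[0,0,0],[0,0,0],[0,0,0],[0,0,0]],"gripper":[1,1,1,1,1]}'
python3 -m crank '{"travel":[[0.3,-2.5,0],[0.9,-6.5,0],[1.5,-11,0],[2.1,-15.5,0],[2.8,-20,0]],"turn":[[0,0,0],[0,0,0],[0,0,0],[0,0,0],[0,0,0]],"gripper":[1,1,1,1,1]}'
python3 -m crank '{"travel":[[0.6,-4.5,0],[1.2,-9,0],[1.8,-13,0],[2.2,-15.9,0],[2.2,-15.9,-1]],"turn":[[0,0,0],[0,0,0],[0,0,0],[0,0,0],[0,0,0]],"gripper":[1,1,1,1,1]}'
python3 -m crank '{"travel":[[0,0,-2.5],[0,0,-5],[0,0,-7.5],[0,0,-8.5],[0,0,-8.5]],"turn":[[0,0,0],[0,0,0],[0,0,0],[0,0,0],[0,0,0]],"gripper":[1,1,1,1,1]}'
python3 - <<'E'
from h import *
from workcell import bot
for n in("scene","wrist"):
    f=bot.grab_frame(n);cv2.imwrite(f"pics/{n}6.png",f["pixels"][:,:,::-1])
a=cv2.imread("pics/scene6.png")[90:320,60:360];b=cv2.imread("pics/wrist6.png")
cv2.imwrite("pics/c6.png",np.hstack([cv2.resize(a,(400,300)),cv2.resize(b,(400,300))]))
E
```

```text
clock: 17.6
position: [0.4969, 0.1883, 0.1613]
tool_rot: [3.14, -0.001, 1.643]
force: [-0.3, 0.6, -0.8]
grip_width: 0.0454
finger_force: 41.1
clock: 18.1
position: [0.5246, -0.0133, 0.1593]
tool_rot: [3.14, -0.0, 1.643]
force: [1.3, 1.4, -1.4]
grip_width: 0.0453
finger_force: 41.1
clock: 18.6
position: [0.547, -0.1755, 0.1501]
tool_rot: [3.139, 0.003, 1.637]
force: [-0.7, 1.0, -0.0]
grip_width: 0.0448
finger_force: 41.1
clock: 19.1
position: [0.5461, -0.1702, 0.0628]
tool_rot: [-3.14, -0.001, 1.643]
force: [-1.0, 0.1, -0.8]
grip_width: 0.045
finger_force: 41.1
```

View pics/c6.png

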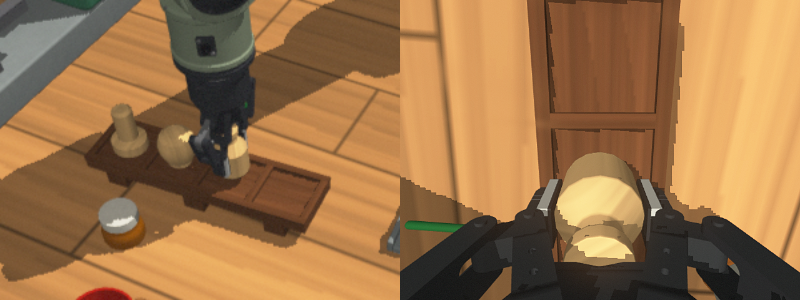

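The bottle is upright over its cell. Lowering, releasing, and moving on to the spool.

```bash
python3 -m crank '{"travel":[[0,0,-0.7],[0,0,-1.2],[0,0,-1.4],[0,0,-1.6],[0,0,-1.8]],"turn":[[0,0,0],[0,0,0],[0,0,0],[0,0,0],[0,0,0]],"gripper":[1,1,1,1,1]}'
python3 -m crank '{"travel":[[0,0,0],[0,0,0],[0,0,0],[0,0,0],[0,0,0]],"turn":[[0,0,0],[0,0,0],[0,0,0],[0,0,0],[0,0,0]],"gripper":[1,1,1,1,1]}'
```

```text
clock: 19.7
position: [0.5467, -0.1708, 0.0459]
tool_rot: [3.141, -0.0, 1.642]
force: [-15.1, 6.0, 56.3]
grip_width: 0.0448
finger_force: 46.1
clock: 20.2
position: [0.5467, -0.1708, 0.0461]
tool_rot: [3.141, -0.0, 1.642]
force: [-5.7, 1.9, 17.4]
grip_width: 0.0448
finger_force: 42.6
```

```bash
python3 -m crank '{"travel":[[0,0,0.1],[0,0,0.1],[0,0,0.1],[0,0,0.1],[0,0,0.3]],"turn":[[0,0,0],[0,0,0],[0,0,0],[0,0,0],[0,0,0]],"gripper":[1,0.4,0.25,0.1,0.1]}'
python3 -m crank '{"travel":[[0,0,1.5],[0,0,4],[0,0,7.5],[0,0,11],[0,0,13]],"turn":[[0,0,0],[0,0,0],[0,0,0],[0,0,0],[0,0,0]],"gripper":[0.1,0.1,0.1,0.1,0.1]}'
python3 -m crank '{"travel":[[-0.4,2.5,0],[-1,6,0],[-1.8,10,0],[-2.6,14.5,0],[-3.4,19,0]],"turn":[[0,0,0],[0,0,0],[0,0,0],[0,0,0],[0,0,0]],"gripper":[0.1,0.1,0.1,0.1,0.1]}'
python3 -m crank '{"travel":[[-0.8,4.3,0],[-1.4,7.5,0],[-1.6,8.7,0],[-1.6,8.7,0],[-1.6,8.7,0]],"turn":[[0,0,0],[0,0,0],[0,0,0],[0,0,0],[0,0,0]],"gripper":[0.1,0.1,0.1,0.1,0.1]}'
python3 - <<'E'
from h import *
from workcell import bot
o=bot.observe();print(o["position"])
for n in("scene","wrist"):
    f=bot.grab_frame(n);i=f["pixels"][:,:,::-1].copy()
    if n=="wrist":
        for p in proj(f,[(.4965,.1059,.0775)]): cv2.drawMarker(i,tuple(int(v) for v in p),(0,0,255))
    cv2.imwrite(f"pics/{n}7.png",i)
a=cv2.imread("pics/scene7.png")[90:320,60:360];b=cv2.imread("pics/wrist7.png")
cv2.imwrite("pics/c7.png",np.hstack([cv2.resize(a,(400,300)),cv2.resize(b,(400,300))]))
E
```

```text
clock: 20.7
position: [0.5464, -0.1707, 0.0481]
tool_rot: [-3.141, -0.0, 1.643]
force: [-0.0, 0.7, 0.5]
grip_width: 0.0772
finger_force: 0.0
clock: 21.2
position: [0.5472, -0.1711, 0.1821]
tool_rot: [3.138, 0.001, 1.642]
force: [-0.1, -0.6, 0.0]
grip_width: 0.0765
finger_force: 0.0
clock: 21.7
position: [0.5121, 0.0207, 0.1795]
tool_rot: [3.141, -0.0, 1.642]
force: [0.3, -0.5, -0.3]
grip_width: 0.0769
finger_force: 0.0
clock: 22.2
position: [0.4969, 0.1053, 0.1789]
tool_rot: [3.141, 0.0, 1.642]
force: [0.7, -0.5, 0.2]
grip_width: 0.077
finger_force: 0.0
[0.49686843 0.1053447  0.17889034]
```

View pics/c7.png

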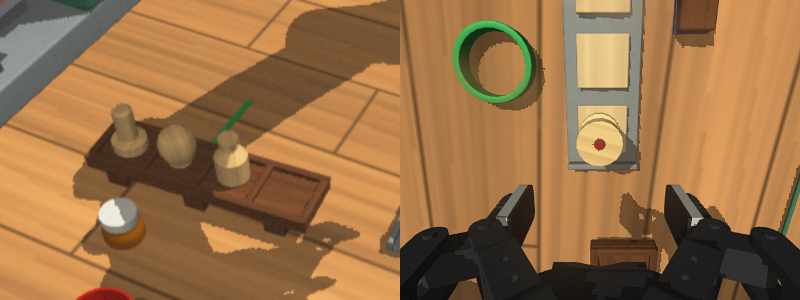

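The bottle stands in its cell, and the marker is on the spool bore at (600,145). Grasping the spool by its upper flange.

```bash
python3 -m crank '{"travel":[[0,0,-3],[0,0,-7],[0,0,-10.5],[0,0,-13],[0,0,-13.5]],"turn":[[0,0,0],[0,0,0],[0,0,0],[0,0,0],[0,0,0]],"gripper":[0.1,0.1,0.1,0.1,0.1]}'
python3 -m crank '{"travel":[[0,0,0],[0,0,0],[0,0,0],[0,0,0],[0,0,0]],"turn":[[0,0,0],[0,0,0],[0,0,0],[0,0,0],[0,0,0]],"gripper":[0.1,0.3,0.5,0.8,1]}' 40
python3 -m crank '{"travel":[[0,0,0],[0,0,0],[0,0,0],[0,0,0],[0,0,0]],"turn":[[0,0,0],[0,0,0],[0,0,0],[0,0,0],[0,0,0]],"gripper":[1,1,1,1,1]}' 40
python3 -m crank '{"travel":[[0,0,0.5],[0,0,2],[0,0,5],[0,0,8],[0,0,10]],"turn":[[0,0,0],[0,0,0],[0,0,0],[0,0,0],[0,0,0]],"gripper":[1,1,1,1,1]}'
```

```text
clock: 22.8
position: [0.4956, 0.1047, 0.0411]
tool_rot: [-3.138, 0.001, 1.641]
force: [-0.5, 0.5, -0.1]
grip_width: 0.0769
finger_force: 0.0
clock: 23.3
position: [0.4973, 0.1063, 0.0448]
tool_rot: [3.14, -0.001, 1.643]
force: [-2.9, -0.8, 14.1]
grip_width: 0.047
finger_force: 38.9
clock: 23.8
position: [0.4974, 0.1064, 0.0448]
tool_rot: [3.139, -0.001, 1.643]
force: [-2.3, -2.0, 13.4]
grip_width: 0.047
finger_force: 38.9
clock: 24.3
position: [0.4971, 0.1064, 0.1459]
tool_rot: [3.139, -0.001, 1.643]
force: [-0.5, 0.3, -0.3]
grip_width: 0.047
finger_force: 41.3
```

```bash
python3 -m crank '{"travel":[[0.7,-3,0],[1.7,-7.5,0],[2.7,-12,0],[3.7,-16.5,0],[4.4,-19.7,0]],"turn":[[0,0,0],[0,0,0],[0,0,0],[0,0,0],[0,0,0]],"gripper":[1,1,1,1,1]}'
python3 -m crank '{"travel":[[0,0,0],[0,0,-2],[0,0,-5],[0,0,-7],[0,0,-7]],"turn":[[0,0,0],[0,0,0],[0,0,0],[0,0,0],[0,0,0]],"gripper":[1,1,1,1,1]}'
python3 - <<'E'
from h import *
from workcell import bot
for n in("scene","wrist"):
    f=bot.grab_frame(n);cv2.imwrite(f"pics/{n}8.png",f["pixels"][:,:,::-1])
a=cv2.imread("pics/scene8.png")[90:320,60:360];b=cv2.imread("pics/wrist8.png")
cv2.imwrite("pics/c8.png",np.hstack([cv2.resize(a,(400,300)),cv2.resize(b,(400,300))]))
E
```

```text
clock: 24.8
position: [0.5409, -0.0939, 0.1444]
tool_rot: [3.14, 0.001, 1.641]
force: [0.4, 1.6, -0.5]
grip_width: 0.0468
finger_force: 41.3
clock: 25.3
position: [0.5394, -0.0901, 0.0719]
tool_rot: [-3.139, -0.001, 1.643]
force: [-0.6, 0.3, 0.2]
grip_width: 0.0466
finger_force: 41.3
```

View pics/c8.png

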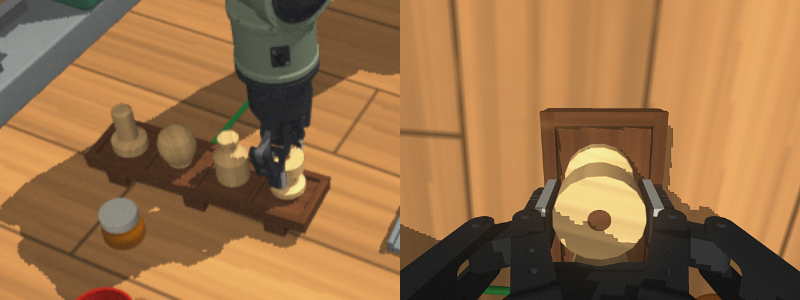

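The spool is upright over the left-end cell. Lowering 1.1 to 1.2 cm.

```bash
python3 -m crank '{"travel":[[0.1,0,-0.5],[0.1,0,-0.8],[0.1,0,-1],[0.1,0,-1.1],[0.1,0,-1.1]],"turn":[[0,0,0],[0,0,0],[0,0,0],[0,0,0],[0,0,0]],"gripper":[1,1,1,1,1]}'
python3 -m crank '{"travel":[[0,0,-0.1],[0,0,-0.2],[0,0,-0.2],[0,0,-0.2],[0,0,-0.2]],"turn":[[0,0,0],[0,0,0],[0,0,0],[0,0,0],[0,0,0]],"gripper":[1,1,1,1,1]}'
```

```text
clock: 25.9
position: [0.5416, -0.0907, 0.0623]
tool_rot: [-3.142, -0.0, 1.643]
force: [0.1, 0.3, -0.9]
grip_width: 0.0469
finger_force: 41.3
clock: 26.4
position: [0.5417, -0.0908, 0.0609]
tool_rot: [3.141, -0.0, 1.642]
force: [-3.6, 1.4, 12.1]
grip_width: 0.0471
finger_force: 42.3
```

```bash
python3 -m crank '{"travel":[[0,0,0.1],[0,0,0.1],[0,0,0.1],[0,0,0.1],[0,0,0.3]],"turn":[[0,0,0],[0,0,0],[0,0,0],[0,0,0],[0,0,0]],"gripper":[1,0.4,0.25,0.1,0.1]}'
python3 -m crank '{"travel":[[0,0,1.5],[0,0,4],[0,0,7.5],[0,0,11],[0,0,13]],"turn":[[0,0,0],[0,0,0],[0,0,0],[0,0,0],[0,0,0]],"gripper":[0.1,0.1,0.1,0.1,0.1]}'
python3 -m crank '{"travel":[[0,4,0],[0,8.5,0],[0,13,0],[0,17,0],[0,20,0]],"turn":[[0,0,0],[0,0,0],[0,0,0],[0,0,0],[0,0,0]],"gripper":[0.1,0.1,0.1,0.1,0.1]}'
python3 - <<'E'
from h import *
from workcell import bot
for n in("scene","top"):
    f=bot.grab_frame(n);cv2.imwrite(f"pics/{n}9.png",f["pixels"][:,:,::-1])
a=cv2.imread("pics/scene9.png")[120:300,90:330];b=cv2.imread("pics/top9.png")[160:280,330:510]
cv2.imwrite("pics/c9.png",np.hstack([cv2.resize(a,(400,300)),cv2.resize(b,(400,267))[:267].repeat(1,0) if 0 else cv2.resize(b,(400,300))]))
E
```

```text
clock: 26.9
position: [0.5415, -0.0907, 0.0631]
tool_rot: [-3.141, -0.0, 1.643]
force: [-0.3, 0.3, 0.3]
grip_width: 0.0767
finger_force: 0.0
clock: 27.4
position: [0.5422, -0.091, 0.1959]
tool_rot: [3.139, 0.0, 1.642]
force: [-1.4, 0.1, 0.3]
grip_width: 0.0772
finger_force: 0.0
clock: 27.9
position: [0.5412, 0.1121, 0.1934]
tool_rot: [-3.142, -0.001, 1.645]
force: [-0.5, -0.1, 1.0]
grip_width: 0.0769
finger_force: 0.0
```

View pics/c9.png

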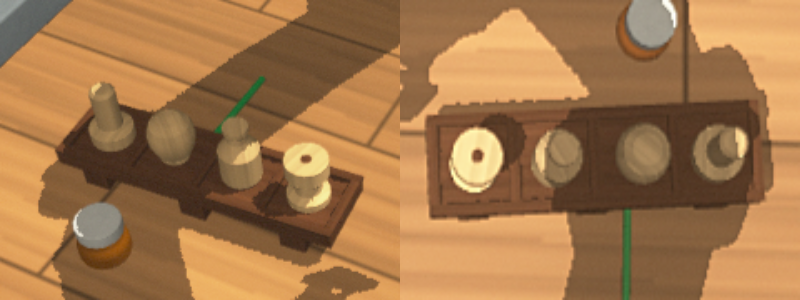

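All four stand upright and centred. From the left the order is spool, bottle, ball, post, which is the reverse of the tray.

```bash
python3 -c "
from workcell import bot
print(bot.job_done())"
```

```text
the job is handed in; nothing more can be done
None
```

I moved all four pieces into the rack in reverse order (spool, bottle, ball, post from the left); the last camera views showed each upright in its own cell, and I handed the job in at about 28 s (no verdict came back).

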